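# Dip the sample spatula and show it to the inspection camera

## Robot

A 6-joint arm with a two-finger parallel gripper is mounted at the origin on the work surface. World frame = base frame: x ahead of the robot, y to its left, z up, the work surface at z = 0. Lengths are in m, angles in rad, forces in N, time in s.
With the tool pointing down it reaches from about 0.35 to 0.725 m from the base axis. Payload 6 kg.
Tool frame: the origin (TCP) lies between the finger pads; the fingertips stand arm.tip_reach ahead of it and the grasp point (between the pads) lies 8 mm behind it (arm.tip_reach is the distance from the TCP to the fingertips, in m); z points along the fingers, y is the line along which they close (so a half turn about z gives the same grasp; the last joint's range is limited). The gripper opens to 85 mm and grips with 20 to 120 N. Pads are 22 mm wide; open, the fingers measure 114 mm over their backs; the gripper's body (76 mm by 85 mm) begins 54 mm behind the grasp point. The pads swing forward as they close: fully open they stand 13 mm farther back than shut.
Start: joints at [1.529, 0.04, 0.085, 0, -1.615, -0.334], TCP at [0.22, 0.558, 0.242] pointing down, gripper open.
Joint ranges: [-2.56, 2.56], [-1.29, 2.01], [-1.08, 1.49], [-3.29, 1.98], [-2.81, -0.18], [-2.99, 2.99]. Speed limits (rad/s): [2.57, 2.57, 3.01, 3.14, 3.14, 3.14].

## Interface

Orientations are given as a 3x3 rotation matrix whose columns are the frame's x, y, z axes.
In Python, from station import arm, eoat, kin, status, vision gives the robot as it stands. Calls block until the motion is done:
- arm.move_ptp(position, orientation): joint-space move of the TCP to a pose.
- arm.move_l(position, velocity=0.15, rotation=None): straight line of the TCP; rotation=None keeps the orientation; velocity is the mean speed in m/s.
- arm.goto_joints(angles): joint-space move.
- eoat.set_gripper(opening): opening from 0.0 (shut) to 1.0 (fully open); the grip force is fixed at half the most; returns when the fingers have stopped.
- arm.pause(seconds).
- kin.ik(position, orientation): joint angles nearest the present ones, or None.
- status.sense(): the state.
- vision.read_camera(name): name is "scene" or "top" or "wrist"; returns a dict with "color" (384x512x3 uint8, red, green, blue), "depth" (384x512 float32, m along the optical axis (not along the pixel's ray), 0 where there is no reading), "fov_y" (degrees; the focal length in pixels is half the picture's height over the tangent of half this angle, whatever the lens; pixels are square), "cx", "cy" (the principal point, pixels), "k1" (the pictures are not rectified: a ray, as slopes to the right and down, at radius r is drawn at 1 + k1 r^2 times it, then the intrinsics apply), "view" (4x4, takes a point from world to camera coordinates); the wrist camera has in their place "mount" (4x4, takes a point from camera to tool coordinates, whose origin is the TCP and whose axes are the flange's). Camera axes: x right, y down, z forward; pixel columns grow to the right and rows downward; lengths in m; the calibration is good to about 2 mm. A picture is of the moment at which its call begins: read the wrist's pose just before it.
A pose or a line that the arm cannot do raises arm.Unreachable and nothing moves.
- arm.finish_job(): hands the job in; it is judged then, once.
The state is a dict: "t": time; "joint_positions": joint angles; "dq": joint speeds; "joint_torque": joint torques, N m; "eef_pos": TCP position; "orientation": TCP orientation; "force": force on the tool from outside, world axes, zero at the start; "wrist_torque": the same for the moment, N m; "grip_width": opening from 0.0 (shut) to 1.0 (fully open); "finger_force": force on a finger pad.
Only numpy, scipy, OpenCV 4.12 (cv2) and the standard library are available. Lean on these libraries where they do the work, as an engineer would, in place of code of your own. Each camera call takes 0.05 s, during which the arm holds its last target. There are 200 camera calls.

## Task

Take the flat-bladed spatula out of the tool rack, dip the end of its blade about halfway down into the open sample pot without shoving the pot about or pressing hard on it, and then show the blade to the inspection camera: hold the spatula upright in the air with the middle of the blade straight in front of the lens, at lens height and 100 mm from the glass, a flat face of the blade turned square to the lens. Finish while holding it there, still, with nothing else touching it; do not bump the camera, and leave the other tools in the rack and everything else on the counter where it is.

Things in the scene. Friction and masses are not known exactly. Their poses are not given: they have to be found in the camera images.
- rack: Fixed aluminium tool rack: level plate 75 x 205 x 10 mm, its top 100 mm above the table, on two end cheeks, open front and back. Origin under its centre, on the table. Slots (20 mm in its x, 38 mm in its y) at y = -65, 0, +65 mm hold three tools in varying order, hanging upright by their collars; handles end 68 to 71 mm above the plate.
- spatula_grip (a point): Middle of the handle of the spatula (70 g, varies), which hangs upright in the rack within 6 degrees of the rack's yaw. Flat-sided grey handle 14 mm (its x) by 26 mm (its y), 65 mm tall, on a collar 30 x 48 x 6 mm that lies on the rack plate; this point is 46 mm above the collar's underside. Below: flat steel blade 4 mm thick (x), 28 mm wide (y). z up, x square to the blade's faces.
- spatula_blade (a point): Centre of the spatula's blade (65 mm long), 98.5 mm below spatula_grip on the handle's axis; same axes: x is square to the flat faces.
- spatula_tip (a point): Lower end of the spatula's blade, 131 mm below spatula_grip on the handle's axis.
- pot: Open sample pot of white plastic, round, 70 mm high, 90 mm across at the mouth and a little narrower at the foot, wall 4 mm, floor 5 mm thick, 350 g, loose on the table. Origin at the centre of its underside, z up.
- camera: Inspection camera, fixed: dark base plate 100 x 110 x 14 mm, post 20 mm thick and 189 mm high, and on it a grey head 46 x 46 mm, at a height that varies, with a black lens barrel 38 mm across pointing level along the camera's own -x. Origin on the table under the head; the lens glass is 60 mm from it towards -x.
- lens (a point): Centre of the glass at the front of the inspection camera's lens, 130 to 180 mm above the table. It looks level along its own -x; z is up. The blade's centre belongs at (-100, 0, 0) mm in this frame.
- rod_mid (a point): Stirring rod in another slot of the rack, to be left: round handle 13 mm thick ending 68 mm above the plate, thin round steel rod below. This point is 35 mm above the underside of its collar.
- brush_mid (a point): Brush in another slot of the rack, to be left: round handle 14 mm thick with a ball 26 mm across on top, ending 71 mm above the plate, black brush head below. This point is 35 mm above the underside of its collar.
- jar_mid (a point): Closed white jar with a cap, 84 mm across, 75 mm high, about the size of the pot, standing on the table, to be left. Point at half its height.
- tape_mid (a point): Empty cardboard roll lying flat, 90 mm across, 25 mm high, to be left. Point at half its height.
- marker_mid (a point): Marker pen lying on the table, 135 mm long, 16 mm thick, to be left. Point at its middle.
- clamp_mid (a point): Small steel angle bracket, 50 x 35 mm, 40 mm high, to be left. Point 15 mm above the table.
- spatula: The spatula as a whole; origin under the middle of its collar, 46 mm below spatula_grip, same axes.
Not all that is in view belongs to the job. Leave any orange look-alike of the pot alone.

How it is judged:
By the outcome, as a careful person would: the job done as asked, in the order asked, and still so for the second after the job is handed in, while the arm keeps its last pose, push and grip.
It also fails if it takes over 45 s, if anything falls off the work surface, if the arm or the gripper's body presses on something with over 40 N, if the wrist force passes 120 N, or if a joint passes its speed limit or range.

## Working session

There is one attempt and no reset: what is moved stays moved. The work goes in short steps, each a Python script; the robot and the scene stay as the last script left them, time stands still between calls to the robot, and variables do not carry over. Pictures are saved under pics/ and viewed, at most 10 in all, crops included, and the job is handed in when it is done.

```bash
mkdir -p pics; cat > h.py <<'E'
import numpy as np, cv2
from station import arm, eoat, kin, status, vision
def cloud(c, T=None):
    """HxWx3 world points (nan where no depth). T: camera->world"""
    h,w=c["depth"].shape; f=h/2/np.tan(np.radians(c["fov_y"])/2)
    K=np.array([[f,0,c["cx"]],[0,f,c["cy"]],[0,0,1.]])
    u,v=np.meshgrid(np.arange(w),np.arange(h))
    p=cv2.undistortPoints(np.stack([u,v],-1).reshape(-1,1,2).astype(float),K,np.array([c["k1"],0,0,0,0.])).reshape(h,w,2)
    d=np.where(c["depth"]>0,c["depth"],np.nan)[...,None]
    P=np.concatenate([p*d,d],-1)
    if T is None: T=np.linalg.inv(c["view"])
    return P@T[:3,:3].T+T[:3,3]
def wrist():
    s=status.sense(); c=vision.read_camera("wrist")
    T=np.eye(4); T[:3,:3]=s["orientation"]; T[:3,3]=s["eef_pos"]
    return c, cloud(c,T@c["mount"])
def save(c,n,box=None,s=1):
    im=c["color"][...,::-1]
    if box: im=im[box[1]:box[3],box[0]:box[2]]
    cv2.imwrite(f"pics/{n}.png",cv2.resize(im,None,fx=s,fy=s,interpolation=cv2.INTER_CUBIC))
E
python3 - <<'E'
from h import *
print(arm.tip_reach,status.sense())
for n in("scene","top"):
    c=vision.read_camera(n); save(c,n,s=1.5); np.savez(f"{n}.npz",P=cloud(c),C=c["color"])
    print(n,np.linalg.inv(c["view"]).round(3),c["fov_y"],c["k1"])
E
```

```text
0.011 {'t': 0.0, 'joint_positions': array([ 1.52870597e+00,  4.08480660e-02,  8.38079095e-02, -4.39252292e-04,
       -1.61551259e+00, -3.33704238e-01]), 'dq': array([ 8.07905334e-04,  1.09988712e-03, -8.15987510e-04,  1.79401704e-03,
        3.30453225e-06, -6.76125346e-04]), 'joint_torque': array([ 5.30840334e-04, -3.68203139e+01,  3.47402930e+01,  6.93200022e+00,
       -5.42964495e-03,  2.05746801e-06]), 'eef_pos': array([0.22002158, 0.5578718 , 0.24126151]), 'orientation': array([[ 9.30223397e-01, -3.66993418e-01, -5.12331051e-04],
       [-3.66993740e-01, -9.30221791e-01, -1.73639968e-03],
       [ 1.60665745e-04,  1.80326190e-03, -9.99998361e-01]]), 'force': array([-0.44112305, -0.17220937,  0.10331208]), 'wrist_torque': array([ 0.00775576, -0.02869444, -0.02303179]), 'finger_force': 0.0, 'grip_width': 1.0001883174510409}
scene [[-0.196  0.835 -0.514  1.092]
 [ 0.981  0.167 -0.103  0.081]
 [-0.    -0.524 -0.852  0.993]
 [ 0.     0.     0.     1.   ]] 52.979628124120616 -0.012399575358863496
top [[ 0.03  -0.981  0.19   0.407]
 [-0.999 -0.036 -0.03  -0.022]
 [ 0.036 -0.189 -0.981  1.061]
 [ 0.     0.     0.     1.   ]] 53.229449536837826 -0.1209557356233771
```

View pics/scene.png

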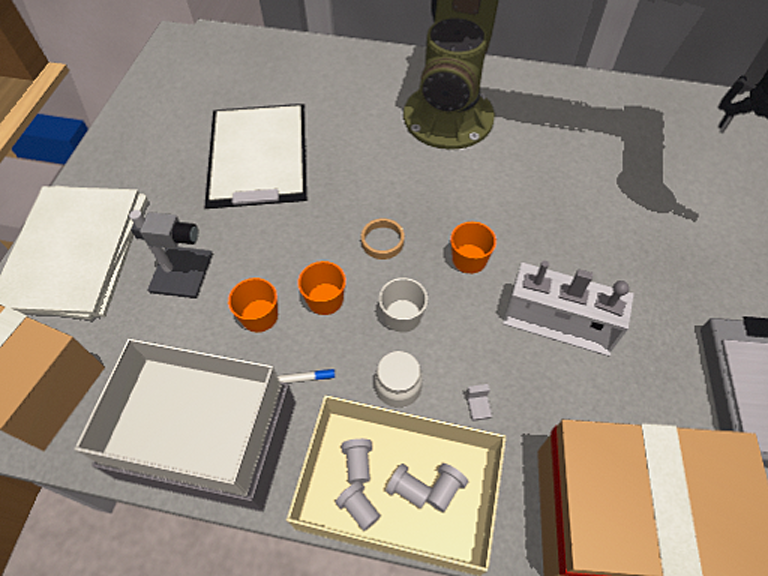

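View pics/top.png

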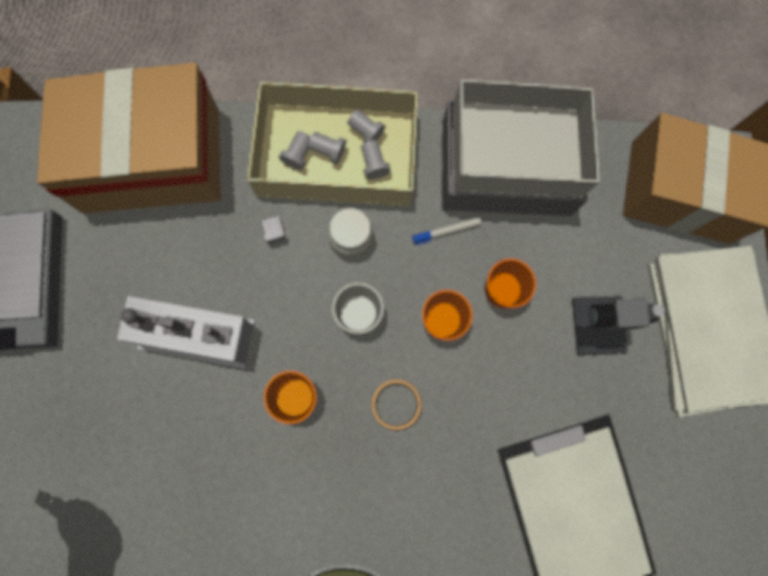

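Scene view (at 1.5×): the spatula has the rectangular handle and sits in the rack's middle slot, (578,285). The white pot is at (403,303), the closed jar at (400,375), and the camera at (165,235) with its lens facing right, toward +y. In the top view the rack is at (185,330), the pot at (358,309) and the camera head at (615,315).

```bash
cat > loc.py <<'E'
from h import *
for n in("scene","top"):
    D=np.load(n+".npz");P=D["P"];C=D["C"].astype(int)
    def reg(x0,y0,x1,y1): return P[int(y0/1.5):int(y1/1.5),int(x0/1.5):int(x1/1.5)].reshape(-1,3),C[int(y0/1.5):int(y1/1.5),int(x0/1.5):int(x1/1.5)].reshape(-1,3)
    rk=(490,240,650,370) if n=="scene" else (100,280,270,380)
    p,_=reg(*rk); q=p[(abs(p[:,2]-.1)<.006)]
    r=cv2.minAreaRect((q[:,:2]*1000).astype(np.float32)); print(n,"rack",r,np.nanmedian(q[:,2]))
    q=p[(p[:,2]>.125)]; 
    k=np.nanmedian(p[:,2])
    _,lab,cen=cv2.kmeans((q[:,:2]).astype(np.float32),3,None,(3,50,1e-5),5,cv2.KMEANS_PP_CENTERS)
    for i in range(3):
        m=q[lab[:,0]==i]; t=m[m[:,2]>m[:,2].max()-.008]; print("  tool",cen[i],m[:,2].max(),t[:,:2].mean(0),(t.min(0)+t.max(0))[:2]/2,len(m),len(t))
    pt=(370,270,440,335) if n=="scene" else (325,275,392,345)
    p,_=reg(*pt); q=p[(p[:,2]>.064)&(p[:,2]<.08)]
    print("pot",cv2.minEnclosingCircle((q[:,:2]*1000).astype(np.float32)),np.nanmax(p[:,2]),len(q), cv2.fitEllipse((q[:,:2]*1000).astype(np.float32)))
    cm=(125,200,220,300) if n=="scene" else (570,285,670,360)
    p,c=reg(*cm); q=p[p[:,2]>.08]; print("cam",np.nanmin(q,0),np.nanmax(q,0))
    for z in np.arange(.08,.24,.01):
        m=q[abs(q[:,2]-z)<.005]
        if len(m): print("  z%.2f"%z,len(m),m.min(0)[:2].round(3),m.max(0)[:2].round(3))
    q=p[(p[:,2]<.022)&(p[:,2]>.009)]; print("base",cv2.minAreaRect((q[:,:2]*1000).astype(np.float32)))
E
python3 loc.py
```

```text
scene rack ((515.93701171875, 293.20281982421875), (206.3762664794922, 80.41075134277344), 81.84241485595703) 0.10078755303094411
  tool [0.5108479  0.22636245] 0.1714176678431304 [0.50887879 0.22703646] [0.50921582 0.22722781] 67 24
  tool [0.5299674 0.3558767] 0.1735519188441158 [0.52794528 0.35699109] [0.52660952 0.35751667] 114 51
  tool [0.5220258  0.29287422] 0.17476522225064262 [0.5192935  0.29379338] [0.51902355 0.29423713] 159 57
pot ((566.7219848632812, -8.06986141204834), 45.40520477294922) 0.07532643302092024 184 ((567.2052612304688, -7.625969886779785), (84.35523986816406, 85.43685913085938), 72.40928649902344)
cam [ 0.5324707  -0.50533581  0.08082227] [ 0.58203317 -0.39263661  0.19362641]
  z0.08 8 [ 0.558 -0.492] [ 0.57  -0.479]
  z0.09 16 [ 0.557 -0.496] [ 0.57  -0.481]
  z0.10 8 [ 0.566 -0.496] [ 0.569 -0.483]
  z0.11 1 [ 0.568 -0.483] [ 0.568 -0.483]
  z0.12 3 [ 0.569 -0.493] [ 0.577 -0.438]
  z0.13 40 [ 0.551 -0.492] [ 0.581 -0.395]
  z0.14 72 [ 0.539 -0.503] [ 0.582 -0.393]
  z0.15 104 [ 0.533 -0.504] [ 0.581 -0.393]
  z0.16 173 [ 0.536 -0.505] [ 0.582 -0.393]
  z
[... 647 characters left out ...]
625  0.29385696] 111 68
pot ((564.5883178710938, -5.978516578674316), 44.71308517456055) 0.07348243629759421 169 ((564.4039916992188, -5.702658176422119), (84.76880645751953, 85.27083587646484), 76.23210144042969)
cam [ 0.53273522 -0.50579262  0.12545525] [ 0.58040257 -0.39370783  0.19254524]
  z0.13 14 [ 0.534 -0.482] [ 0.559 -0.397]
  z0.14 38 [ 0.533 -0.504] [ 0.57  -0.394]
  z0.15 64 [ 0.534 -0.504] [ 0.577 -0.394]
  z0.16 221 [ 0.533 -0.506] [ 0.578 -0.395]
  z0.17 436 [ 0.534 -0.495] [ 0.58  -0.397]
  z0.18 18 [ 0.549 -0.502] [ 0.567 -0.48 ]
  z0.19 60 [ 0.55  -0.501] [ 0.57  -0.478]
base ((566.4400024414062, -507.748046875), (137.99168395996094, 185.10202026367188), 2.472350835800171)
```

```bash
cat >> h.py <<'E'
def down(yaw):
    "tool down, tool y axis at yaw (deg)"
    a=np.radians(yaw); y=np.array([np.cos(a),np.sin(a),0]); z=np.array([0,0,-1.]); return np.stack([np.cross(y,z),y,z],1)
E
python3 - <<'E'
from h import *
c=vision.read_camera("wrist"); print(c["mount"].round(3),c["fov_y"])
for p,ys in (((.517,.293,.16),(-8,172)),((.517,.293,.35),(-8,172)),((.565,-.007,.23),(-8,172,82,-98,-53,127)),((.557,-.293,.25),(90,-90))):
    for y in ys: 
        q=kin.ik(p,down(y)); print(p,y,None if q is None else np.round(q,2))
E
```

```text
[[-0.001 -0.959 -0.283  0.071]
 [ 1.    -0.001  0.    -0.   ]
 [-0.001 -0.283  0.959 -0.132]
 [ 0.     0.     0.     1.   ]] 65.79281854207552
(0.517, 0.293, 0.16) -8 [ 0.85  0.03 -0.07  0.   -1.47  2.15]
(0.517, 0.293, 0.16) 172 [ 0.85  0.03 -0.07  0.   -1.47 -0.99]
(0.517, 0.293, 0.35) -8 [ 0.85  0.06  0.31  0.   -1.81  2.15]
(0.517, 0.293, 0.35) 172 [ 0.85  0.06  0.31  0.   -1.81 -0.99]
(0.565, -0.007, 0.23) -8 [ 0.34 -0.05 -0.03  0.   -1.59  2.66]
(0.565, -0.007, 0.23) 172 [ 0.34 -0.05 -0.03  0.   -1.59 -0.48]
(0.565, -0.007, 0.23) 82 [ 0.34 -0.05 -0.03  0.   -1.59 -2.05]
(0.565, -0.007, 0.23) -98 [ 0.34 -0.05 -0.03  0.   -1.59  1.09]
(0.565, -0.007, 0.23) -53 [ 0.34 -0.05 -0.03  0.   -1.59  1.87]
(0.565, -0.007, 0.23) 127 [ 0.34 -0.05 -0.03  0.   -1.59 -1.27]
(0.557, -0.293, 0.25) 90 [-0.17  0.12  0.18  0.   -1.63 -1.4 ]
(0.557, -0.293, 0.25) -90 [-0.17  0.12  0.18  0.   -1.63  1.74]
```

```bash
python3 - <<'E'
from h import *
arm.move_ptp([.517,.293,.29],down(172)); arm.pause(.2)
c,P=wrist(); save(c,"w1",s=1.5); np.savez("w1.npz",P=P,C=c["color"])
s=status.sense(); print(s["t"],s["eef_pos"])
E
```

```text
1.8833 [0.51659381 0.29367734 0.28986056]
```

View pics/w1.png

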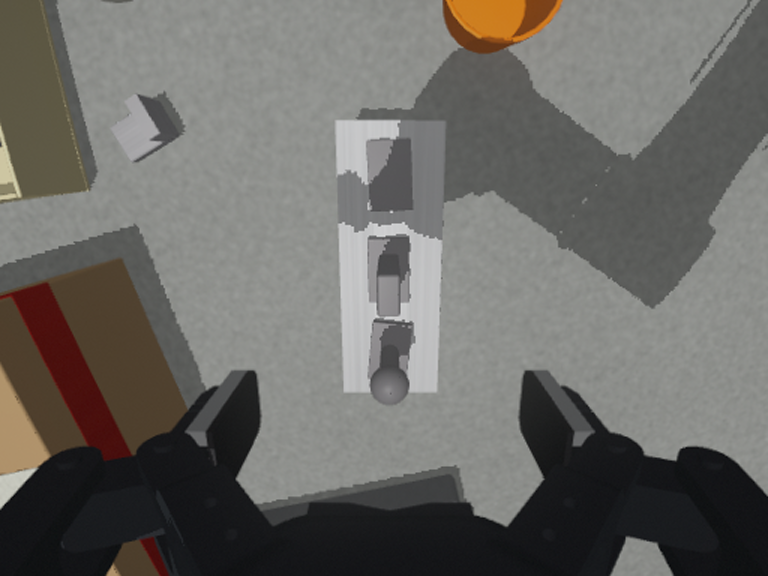

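The wrist view shows the spatula's handle top at (388,297) with its collar below, the brush ball at (390,385) and the rod collar at (390,175). Next I'll measure the handle's centre and yaw.

```bash
python3 - <<'E'
from h import *
D=np.load("w1.npz");P=D["P"].reshape(-1,3)*1
A=P[~np.isnan(P[:,0])]
near=A[(abs(A[:,0]-.517)<.03)&(abs(A[:,1]-.293)<.04)]
t=near[near[:,2]>.14]; zt=np.percentile(t[:,2],90); print("ztop",zt,len(t))
for n,q in(("top",t[t[:,2]>zt-.004]),("collar",near[(abs(near[:,2]-.1055)<.0028)])):
    r=cv2.minAreaRect((q[:,:2]*1000).astype(np.float32)); print(n,len(q),r,np.median(q[:,2]),q.mean(0))
# side faces of the handle: fit line of x edges vs height band
h=near[(near[:,2]>.12)&(near[:,2]<.16)]; print("side",len(h),h.mean(0), cv2.minAreaRect((h[:,:2]*1000).astype(np.float32)))
q=A[(abs(A[:,2]-.1)<.003)&(abs(A[:,0]-.516)<.08)&(abs(A[:,1]-.293)<.13)]; print("rack",cv2.minAreaRect((q[:,:2]*1000).astype(np.float32)))
q=A[(A[:,2]<.01)];print("table",np.median(q[:,2]))
E
```

```text
ztop 0.37374282751139276 12665
top 2854 ((515.5079345703125, 277.4208984375), (9.146430969238281, 57.6700439453125), 81.84951782226562) 0.3733468008551751 [0.51511845 0.27582971 0.37328201]
collar 703 ((516.5427856445312, 293.0013122558594), (84.19554901123047, 30.38759994506836), 81.0185317993164) 0.1062678081127642 [0.51579076 0.28999475 0.10622548]
side 127 [0.51544507 0.28311919 0.14228473] ((515.5233764648438, 283.8065185546875), (2.4193532466888428, 13.927937507629395), 82.091552734375)
rack ((515.8330688476562, 295.0102233886719), (205.78598022460938, 75.78104400634766), 81.93450927734375)
table 0.0003631528404001716
```

```bash
python3 - <<'E'
from h import *
D=np.load("w1.npz");P=D["P"].reshape(-1,3)
A=P[~np.isnan(P[:,0])]
near=A[(abs(A[:,0]-.517)<.03)&(abs(A[:,1]-.293)<.04)&(A[:,2]<.2)]
q=near[(near[:,2]>.167)&(abs(near[:,1]-.293)<.025)]
print("top",len(q),cv2.minAreaRect((q[:,:2]*1000).astype(np.float32)),np.median(q[:,2]),q.min(0),q.max(0))
q=near[(abs(near[:,2]-.1065)<.0022)&(abs(near[:,1]-.288)<.028)]
print("collar",len(q),cv2.minAreaRect((q[:,:2]*1000).astype(np.float32)),q.min(0),q.max(0))
# pixel edges of collar: left/right edges per y slice
for y in np.arange(.27,.32,.005):
    m=q[abs(q[:,1]-y)<.0025]
    if len(m): print(round(y,3),m[:,0].min().round(4),m[:,0].max().round(4))
E
```

```text
top 450 ((517.0827026367188, 295.4683532714844), (25.476333618164062, 13.411505699157715), 82.04853820800781) 0.17117920149366309 [0.50901176 0.28230668 0.16723835] [0.52519378 0.30855579 0.17362516]
collar 653 ((517.1321411132812, 294.81573486328125), (45.62398147583008, 29.537805557250977), 82.69132995605469) [0.49971318 0.27041844 0.1043316 ] [0.53404802 0.31580859 0.10848681]
0.27 0.5145 0.5284
0.275 0.4997 0.5294
0.28 0.5001 0.5301
0.285 0.5008 0.5308
0.29 0.5015 0.5317
0.295 0.5021 0.5317
0.3 0.5026 0.5321
0.305 0.5033 0.5327
0.31 0.5041 0.5334
0.315 0.5046 0.534
```

```bash
python3 - <<'E'
from h import *
R=down(172.6); p=np.array([.517,.2952,0])
arm.move_ptp(p+[0,0,.20],R)
arm.move_l(p+[0,0,.138],.1); print(status.sense()["force"])
eoat.set_gripper(0.0); s=status.sense(); print(s["grip_width"],s["finger_force"],s["force"],s["eef_pos"])
arm.move_l(p+[0,0,.17],.06); s=status.sense(); print(s["force"],s["grip_width"])
arm.move_l(p+[0,0,.318],.15); arm.pause(.2); s=status.sense(); print(s["t"],s["force"],s["grip_width"],s["finger_force"],s["eef_pos"])
c,P=wrist(); np.savez("w2.npz",P=P,C=c["color"]);
c=vision.read_camera("scene"); save(c,"s2",s=1.5); np.savez("s2.npz",P=cloud(c),C=c["color"])
E
```

```text
[-0.32515897 -0.2857603   0.89341844]
0.15633949106888942 59.21467423439026 [-0.58186905 -0.60335205  0.46434374] [0.51709523 0.29525792 0.13817969]
[-0.11792905  0.28326279 -1.42164418] 0.1555670082484634
5.7667 [ 0.33796704  0.42627033 -1.57221952] 0.15646344971091022 59.18505549430847 [0.51687202 0.29509691 0.31717694]
```

View pics/s2.png

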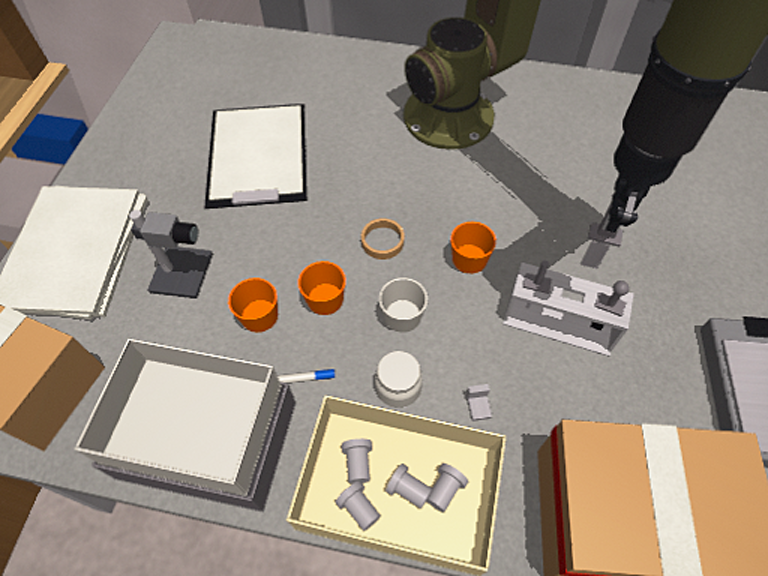

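The spatula is out of the rack and held upright, with the blade at (597,250). The other tools are still in place. Next I'll go over the pot and check its position.

```bash
python3 - <<'E'
from h import *
R=down(130)
arm.move_l([.5655,-.007,.318],.3,R); arm.pause(.2)
c,P=wrist(); save(c,"w3",s=1.5); np.savez("w3.npz",P=P,C=c["color"])
for n in("scene","top"):
    c=vision.read_camera(n); np.savez(n+"3.npz",P=cloud(c),C=c["color"])
s=status.sense(); print(s["t"],s["force"],s["eef_pos"],s["grip_width"])
for n in("w3","scene3","top3"):
    A=np.load(n+".npz")["P"].reshape(-1,3); 
    q=A[(np.hypot(A[:,0]-.5655,A[:,1]+.007)<.06)&(A[:,2]>.066)&(A[:,2]<.076)]
    if len(q)>10: print(n,"rim",len(q),cv2.minEnclosingCircle((q[:,:2]*1000).astype(np.float32)))
    for z in(.2,.21,.22,.23,.24,.25,.26,.275,.28):
        q=A[(np.hypot(A[:,0]-.5655,A[:,1]+.007)<.04)&(abs(A[:,2]-z)<.004)]
        if len(q): print("  z",z,len(q),q.mean(0).round(4),q.min(0)[:2].round(4),q.max(0)[:2].round(4))
E
```

```text
7.3833 [ 0.20111453  0.38906734 -0.92199771] [ 0.56546881 -0.00637122  0.31800664] 0.1590285643431002
w3 rim 593 ((565.6472778320312, -5.959568977355957), 44.625492095947266)
  z 0.2 10 [ 0.5549 -0.0146  0.2007] [ 0.5535 -0.0154] [ 0.5567 -0.0134]
  z 0.21 11 [ 0.5547 -0.0144  0.2103] [ 0.5536 -0.0156] [ 0.5564 -0.0132]
  z 0.22 13 [ 0.5549 -0.0146  0.2201] [ 0.554  -0.0156] [ 0.5563 -0.0132]
  z 0.23 14 [ 0.5549 -0.0146  0.2297] [ 0.5537 -0.0156] [ 0.5562 -0.0134]
  z 0.24 15 [ 0.5548 -0.0144  0.2398] [ 0.554  -0.0158] [ 0.556  -0.0122]
  z 0.28 95 [ 0.5469 -0.0205  0.2821] [ 0.5379 -0.0317] [ 0.566  -0.0095]
scene3 rim 158 ((566.2284545898438, -8.216541290283203), 45.273189544677734)
  z 0.2 11 [ 0.5679 -0.0081  0.2005] [ 0.5595 -0.0155] [5.765e-01 4.000e-04]
  z 0.21 14 [ 0.5695 -0.006   0.211 ] [ 0.5576 -0.0159] [0.5772 0.0025]
  z 0.22 15 [ 0.569  -0.0067  0.2204] [ 0.5584 -0.0158] [0.5777 0.0027]
  z 0.23 15 [ 0.5705 -0.0053  0.2294] [ 0.5589 -0.0158] [0.5773 0.0023]
  z 0.24 16 [ 0.5688 -0.0067  0.2395] [ 0.5574 -0.0162] [0.5776 0.0018]
  z 0.25 5 [ 5.757e-01 -3.000e-04  2.498e-01] [ 0.5733 -0.0036] [0.5779 0.0018]
  z 0.26 5 [0.577  0.0007 0.26  ] [ 0.5759 -0.0008] [0.5777 0.0018]
  z 0.28 17 [ 0.5794 -0.0053  0.2826] [ 0.5576 -0.0331] [0.592 0.017]
top3 rim 99 ((564.4583740234375, -5.824296951293945), 44.549705505371094)
  z 0.2 1 [ 0.5537 -0.0148  0.2008] [ 0.5537 -0.0148] [ 0.5537 -0.0148]
  z 0.28 32 [ 0.5499 -0.0142  0.2829] [ 0.5375 -0.0295] [0.5612 0.0014]
```

View pics/w3.png

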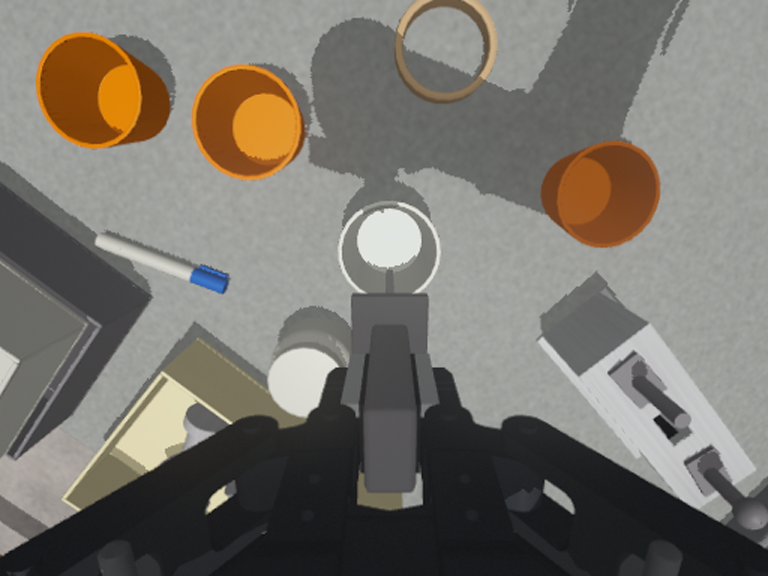

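The wrist view shows the white pot at (390,248), with the blade edge above it at (390,280). The spatula hangs vertical. Next I'll dip it, then move close to the inspection camera and measure the lens.

```bash
python3 - <<'E'
from h import *
A=np.load("w3.npz")["P"].reshape(-1,3)
q=A[(np.hypot(A[:,0]-.5655,A[:,1]+.007)<.04)&(A[:,2]>.27)&(A[:,2]<.3)]
print(np.histogram(q[:,2],bins=np.arange(.27,.301,.002)))
R=down(130)
arm.move_l([.5655,-.0067,.21],.15); arm.move_l([.5655,-.0067,.160],.06); arm.pause(.4)
s=status.sense(); print(s["t"],s["force"],s["eef_pos"])
for n in("scene3",):
    c=vision.read_camera("scene"); np.savez("scene4.npz",P=cloud(c),C=c["color"])
arm.move_l([.5655,-.0067,.318],.12)
arm.move_l([.557,-.273,.318],.25,down(90)); arm.pause(.2)
c,P=wrist(); save(c,"w5",s=1.5); np.savez("w5.npz",P=P,C=c["color"])
for n in("scene","top"):
    c=vision.read_camera(n); np.savez(n+"5.npz",P=cloud(c),C=c["color"])
    if n=="scene": save(c,"s5",(60,100,340,240),2.8)
s=status.sense(); print(s["t"],s["force"],s["eef_pos"],s["grip_width"])
E
```

```text
(array([  0,   0,   0,   0,   0,  46,  49, 611, 890,  30,  29,  29,  38,
        35,  30]), array([0.27 , 0.272, 0.274, 0.276, 0.278, 0.28 , 0.282, 0.284, 0.286,
       0.288, 0.29 , 0.292, 0.294, 0.296, 0.298, 0.3  ]))
9.6333 [ 0.24868852 -0.36996731 -1.21845481] [ 0.56552358 -0.00668266  0.16011629]
12.7167 [-0.67762432 -0.55217147 -1.45742501] [ 0.55713405 -0.27249548  0.31817514] 0.15357440037936376
```

View pics/w5.png

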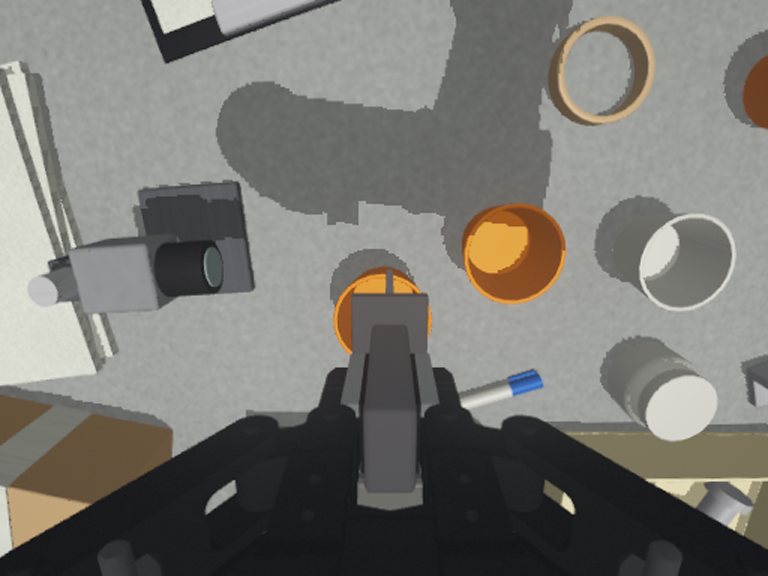

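View pics/s5.png

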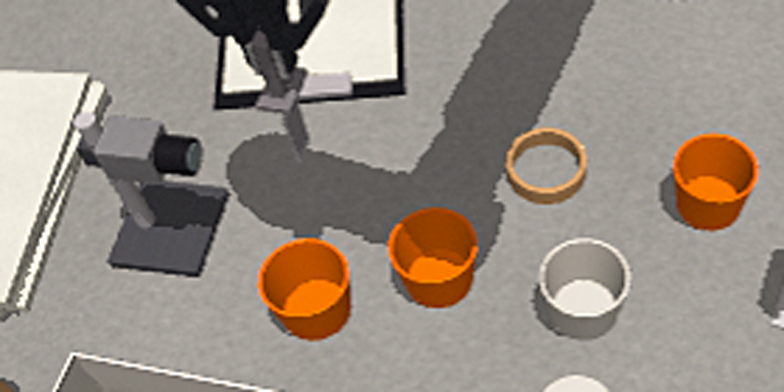

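The wrist view shows the lens glass facing right at (213,266), the head at (115,275) and the blade edge at (390,280). In the scene crop the pots are undisturbed. I'll now fit the lens pose.

```bash
cat > lens.py <<'E'
from h import *
for n in("w5","scene5","top5"):
    D=np.load(n+".npz"); P=D["P"].reshape(-1,3); C=D["C"].reshape(-1,3).astype(int).sum(1)
    m=(abs(P[:,0]-.557)<.05)&(P[:,1]<-.38)&(P[:,1]>-.52)&(P[:,2]>.115)&(P[:,2]<.25)
    A=P[m]; c=C[m]; print(n,len(A))
    # head top
    zs=A[(A[:,1]<-.44)&(A[:,1]>-.475)]; zt=np.percentile(zs[:,2],80); t=A[(abs(A[:,2]-zt)<.003)&(A[:,1]<-.43)]
    print(" head top",np.median(t[:,2]),cv2.minAreaRect((t[:,:2]*1000).astype(np.float32)))
    # barrel: fit cylinder radius 19, level axis
    b=A[(A[:,1]>-.42)&(A[:,1]<-.397)]; 
    from scipy.optimize import least_squares
    def f(v): 
        x0,z0,a=v; d=np.array([np.sin(a),np.cos(a)]); # axis dir (x,y)
        lat=(b[:,0]-x0)*d[1]-(b[:,1]+.4)*d[0]; return np.hypot(lat,b[:,2]-z0)-.019
    r=least_squares(f,[.557,.153,0],loss="soft_l1",f_scale=.001); print(" cyl x0,z0,deg",r.x[:2],np.degrees(r.x[2]),np.abs(r.fun).mean(),len(b))
    g=A[A[:,1]>-.397]; print(" front y",np.percentile(A[:,1],[97,99,100]),len(g),g.mean(0),g.min(0),g.max(0))
    if len(g)>20:
        k=np.linalg.lstsq(np.c_[g[:,0]-.557,g[:,2]-.15,np.ones(len(g))],g[:,1],rcond=None)[0]; print(" plane",k)
# blade yaw & centre in w5/scene5
for n in("w5","scene5"):
    A=np.load(n+".npz")["P"].reshape(-1,3)
    q=A[(np.hypot(A[:,0]-.557,A[:,1]+.2725)<.03)&(A[:,2]>.2)&(A[:,2]<.26)]; print(n,len(q),q.min(0),q.max(0),np.median(q,0))
    k=np.linalg.lstsq(np.c_[q[:,0]-.557,q[:,2]-.23,np.ones(len(q))],q[:,1],rcond=None)[0]; print(k)
    # collar
    q=A[(np.hypot(A[:,0]-.557,A[:,1]+.2725)<.032)&(abs(A[:,2]-.286)<.002)]; print(" collar",cv2.minAreaRect((q[:,:2]*1000).astype(np.float32)))
E
python3 lens.py
```

```text
w5 5107
 head top 0.17016629622236085 ((556.9338989257812, -460.1886901855469), (45.85297393798828, 62.849632263183594), 3.2988860607147217)
 cyl x0,z0,deg [0.55312196 0.14716946] -2.129293872350792 0.0005693393033941454 858
 front y [-0.39486807 -0.39417506 -0.39338224] 400 [ 0.55414853 -0.39517139  0.1506009 ] [ 0.53638097 -0.3969889   0.12725565] [ 0.57139814 -0.39338224  0.16696577]
 plane [ 0.0402439  -0.03078369 -0.39503814]
scene5 828
 head top 0.17067112588772382 ((557.9745483398438, -461.60455322265625), (46.39224624633789, 65.08956909179688), 2.8479511737823486)
 cyl x0,z0,deg [0.55253201 0.14754074] -1.78805448465627 0.0011738269657733836 120
 front y [-0.3947898  -0.39419618 -0.39297696] 66 [ 0.55533511 -0.39521918  0.15019989] [ 0.53443555 -0.39698765  0.13059839] [ 0.57164466 -0.39297696  0.16822145]
 plane [ 0.02524766  0.00565353 -0.39517828]
top5 841
 head top 0.16944626300326537 ((557.3656616210938, -462.0577697753906), (44.97593688964844, 64.0547103881836), 1.966063141822815)
 cyl x0,z0,deg [0.55478328 0.14571572] -0.7019198152727891 0.001230594551047353 153
 front y [-0.39588033 -0.39511738 -0.39457202] 55 [ 0.55634512 -0.39583934  0.14800318] [ 0.54133482 -0.39694841  0.12789289] [ 0.57172095 -0.39457202  0.16705966]
 plane [ 0.01893087 -0.0033893  -0.39583371]
w5 70 [ 0.54276414 -0.27387174  0.20012173] [ 0.54411841 -0.27042397  0.24390556] [ 0.5432434  -0.27209082  0.22467249]
[-1.46339861 -0.00205358 -0.292167  ]
 collar ((544.93359375, -271.764404296875), (30.066179275512695, 24.394651412963867), 89.86737823486328)
scene5 106 [ 0.54257604 -0.27343893  0.20179415] [ 0.57168085 -0.26812334  0.25966228] [ 0.56005209 -0.27001595  0.22889773]
[-0.04468719 -0.00515809 -0.27003367]
 collar ((558.1962890625, -271.33245849609375), (47.28134536743164, 30.906314849853516), 0.9545412659645081)
```

```bash
python3 - <<'E'
from h import *
for n in("w5","scene5","top5"):
    D=np.load(n+".npz"); P=D["P"].reshape(-1,3)
    t=P[(abs(P[:,2]-.170)<.0025)&(P[:,1]<-.436)&(P[:,1]>-.487)&(abs(P[:,0]-.557)<.04)]
    ys=np.arange(-.484,-.438,.002 if n=="w5" else .005); L=[];Rr=[];Y=[]
    for y in ys:
        m=t[abs(t[:,1]-y)<(.001 if n=="w5" else .0025)]
        if len(m)>3: L.append(m[:,0].min());Rr.append(m[:,0].max());Y.append(y)
    for e in(L,Rr):
        k=np.polyfit(Y,e,1); print(n,"deg",np.degrees(np.arctan(k[0])).round(2),"x@-.46",np.polyval(k,-.46).round(4),"x@-.295",np.polyval(k,-.295).round(4))
    xs=np.arange(.54,.576,.004)
    F=P[(abs(P[:,2]-.147)<.024)&(P[:,1]>-.42)&(P[:,1]<-.38)&(abs(P[:,0]-.557)<.04)]
    fe=[F[abs(F[:,0]-x)<.002][:,1].max() for x in xs]
    print("  front edge",np.round(fe,4), np.degrees(np.arctan(np.polyfit(xs,fe,1)[0])))
    # base plate side edges
    b=P[(abs(P[:,2]-.014)<.003)&(abs(P[:,0]-.55)<.1)&(P[:,1]<-.36)&(P[:,1]>-.56)]
    if len(b)>30: print("  base",cv2.minAreaRect((b[:,:2]*1000).astype(np.float32)))
E
```

```text
w5 deg -3.73 x@-.46 0.5344 x@-.295 0.5236
w5 deg 1.41 x@-.46 0.5786 x@-.295 0.5826
  front edge [-0.3949 -0.3946 -0.3945 -0.3941 -0.3938 -0.3936 -0.3934 -0.3938 -0.3944] 1.7751882483264194
  base ((556.8795776367188, -465.19012451171875), (110.11087036132812, 100.71905517578125), 3.6366000175476074)
scene5 deg 3.96 x@-.46 0.5371 x@-.295 0.5485
scene5 deg -0.49 x@-.46 0.579 x@-.295 0.5776
  front edge [-0.3946 -0.3949 -0.3944 -0.3937 -0.394  -0.3935 -0.393  -0.3934 -0.3957] 0.753480277905768
  base ((558.059814453125, -464.6261291503906), (111.42372131347656, 101.65410614013672), 3.257492780685425)
top5 deg -4.37 x@-.46 0.5356 x@-.295 0.523
top5 deg -1.84 x@-.46 0.5786 x@-.295 0.5733
  front edge [-0.3954 -0.3959 -0.3949 -0.3946 -0.3949 -0.3947 -0.3946 -0.3957 -0.3959] -0.3465634214825971
  base ((553.402587890625, -466.2452392578125), (103.497802734375, 100.5978012084961), 2.6683990955352783)
```

```bash
python3 - <<'E'
from h import *
R=down(93.4)
arm.move_l([.5471,-.2952,.318],.1,R)
arm.move_l([.5471,-.2952,.2375],.08); arm.pause(.6)
s=status.sense(); print(s["t"],s["force"],s["eef_pos"],s["grip_width"],np.degrees(np.arctan2(s["orientation"][1,1],s["orientation"][0,1])))
c,P=wrist(); np.savez("w6.npz",P=P,C=c["color"])
c=vision.read_camera("scene"); np.savez("scene6.npz",P=cloud(c),C=c["color"]); save(c,"s6",(70,100,330,230),3)
for n,PP in(("w",P),("s",cloud(c))):
    A=PP.reshape(-1,3); B=A[(np.hypot(A[:,0]-.5471,A[:,1]+.2952)<.03)&(A[:,2]>.1)]
    for z in(.12,.13,.14,.15,.16,.17):
        q=B[abs(B[:,2]-z)<.004]
        if len(q): print(n,z,len(q),q.min(0)[:2].round(4),q.max(0)[:2].round(4),np.median(q,0).round(4))
    q=B[B[:,2]<.178]; print("lowest",q[:,2].min())
    q=q[(abs(q[:,0]-.5471)<.018)]; k=np.linalg.lstsq(np.c_[q[:,0]-.5471,q[:,2]-.147,np.ones(len(q))],q[:,1],rcond=None)[0]; print("plane deg",np.degrees(np.arctan(k[:2])),k[2])
    q=B[abs(B[:,2]-.2055)<.0025]; print("collar",np.median(q[:,2]),cv2.minAreaRect((q[:,:2]*1000).astype(np.float32)))
    b=A[(A[:,1]>-.42)&(A[:,1]<-.392)&(abs(A[:,0]-.554)<.03)&(A[:,2]>.12)&(A[:,2]<.19)]
    g=b[b[:,1]>-.397]
    if len(g)>5: print("glass",len(g),g.mean(0),g[:,1].max(),"barrel top z",np.percentile(b[:,2],99))
E
```

```text
14.8667 [ 0.37353541  0.38665658 -1.54545081] [ 0.54709422 -0.29520961  0.23749979] 0.1576547268875286 93.40038907762342
w 0.12 10 [ 0.5328 -0.2978] [ 0.5339 -0.2944] [ 0.533  -0.2961  0.1202]
w 0.13 11 [ 0.5328 -0.2978] [ 0.5338 -0.2944] [ 0.5331 -0.2961  0.1295]
w 0.14 12 [ 0.5327 -0.2977] [ 0.5335 -0.2945] [ 0.533  -0.2961  0.1396]
w 0.15 12 [ 0.5327 -0.2976] [ 0.5335 -0.2945] [ 0.5331 -0.2961  0.1492]
w 0.16 16 [ 0.5324 -0.2975] [ 0.534  -0.2938] [ 0.5331 -0.296   0.1591]
lowest 0.11767159600303162
plane deg [-4.85717346e+01  8.67129596e-03] -0.31189251484188824
collar 0.20561479862431242 ((534.6264038085938, -295.6225891113281), (24.49875831604004, 30.059165954589844), 3.020426034927368)
glass 728 [ 0.55375241 -0.39532901  0.15081669] -0.3935029214316892 barrel top z 0.16692972648296203
s 0.12 12 [ 0.5322 -0.2942] [ 0.5609 -0.2917] [ 0.5484 -0.2929  0.1211]
s 0.13 11 [ 0.5383 -0.2936] [ 0.5622 -0.2912] [ 0.5521 -0.2928  0.1279]
s 0.14 13 [ 0.5363 -0.2943] [ 0.5628 -0.2913] [ 0.5518 -0.2928  0.1406]
s 0.15 12 [ 0.5325 -0.2962] [ 0.5601 -0.2912] [ 0.55   -0.2929  0.1487]
s 0.16 15 [ 0.5334 -0.2941] [ 0.5611 -0.2914] [ 0.5471 -0.2926  0.1597]
s 0.17 8 [ 0.5387 -0.2943] [ 0.5608 -0.2916] [ 0.5553 -0.2929  0.1681]
lowest 0.1159035208845548
plane deg [ 1.43272861 -0.06356072] -0.2929463410967861
collar 0.206033518774849 ((547.2753295898438, -294.1470031738281), (48.827842712402344, 30.296451568603516), 1.3078924417495728)
glass 64 [ 0.55521103 -0.39532618  0.15071245] -0.3921209938665145 barrel top z 0.1687995436949513
```

View pics/s6.png

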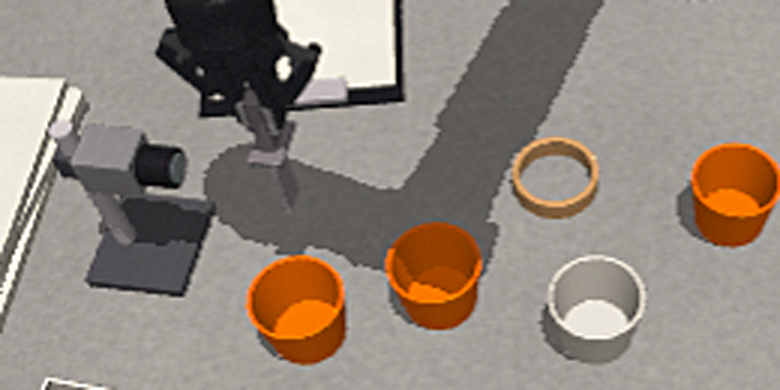

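The crop shows the blade at (288,185), level with the lens at (175,165), and nothing is touching it. The measurements agree with the target to about 1 to 2 mm, so I'm handing it in.

```bash
python3 -c "
from station import arm
print(arm.finish_job())"
```

```text
the job is handed in; nothing more can be done
None
```

The job is handed in: I took the spatula from the rack, dipped it about halfway into the white pot, and was holding it still at hand-in, upright with the blade face square to the lens, 100 mm from the glass and at lens height, to within about 2 mm and 1° by the camera measurements.

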